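# Roll the brass tube onto the laser plate's centre line

## Robot

A 6-joint arm with a two-finger parallel gripper is mounted at the origin on the work surface. World frame = base frame: x ahead of the robot, y to its left, z up, the work surface at z = 0. Lengths are in m, angles in rad, forces in N, time in s.
With the tool pointing down it reaches from about 0.325 to 0.85 m from the base axis. Payload 4.4 kg.
Tool frame: the origin (TCP) lies midway between the tips of the shut fingers; the grasp point (between the pads) lies bot.tcp_to_grasp behind it (bot.tcp_to_grasp is the distance from the TCP to the grasp point, in m); y points along the fingers, x is the direction in which the jaws open and shut, and the axes are right-handed (so a half turn about y gives the same grasp; the last joint's range is limited). The gripper opens to 94 mm and grips with 3 to 60 N. Pads are 16 mm wide; open, the fingers measure 119 mm over their backs; the gripper's body (75 mm by 177 mm) begins 78 mm behind the grasp point.
Start: joints at [1.151, 0.207, 1.542, -0, 1.393, -0.15], TCP at [0.153, 0.554, 0.205] pointing down, gripper open.
Joint ranges: [-2.73, 2.73], [-0.86, 2.22], [0.23, 2.46], [-1.11, 4.25], [0.08, 2.63], [-2.82, 2.82]. Speed limits (rad/s): [2.79, 2.79, 3.14, 3.14, 3.14, 3.14].

## Interface

Orientations are given as a unit quaternion [x, y, z, w].
In Python, from cell import bot, imaging, job_done gives the robot as it stands. The module is installed in compiled form; this text tells all that it offers.
- The arm moves only by the shell command python3 -m jog 'ROWS' [OPENING] [FORCE]. ROWS is JSON, a list of rows, each a list of 2 entries, a list of its own where there are three numbers: the shift along the world's x, y, z in mm, then the turn about the world's z in rad. In form: [[[dx, dy, dz], twist], ...]. A call has 1 to 5 rows; each row is the pose to reach, as a shift and turn from the pose commanded when the call began; what a row does not reach only later rows make up. A row lasts 1/8 s, in which the tool goes at most 62.5 mm and 10.7 degrees, less where a joint would pass 70% of its speed; a pose out of reach is approached as far as the arm can. A call with a gripper value outside its range is refused whole. OPENING is the finger opening in mm, from 0 to 94, set as the call begins (- or left out, the last holds). The fingers move at their own pace and stop on an object; FORCE is the grip in N (left out, the last holds). Time passes only in rows, so rows that repeat a pose let the fingers close. It gives the time, the measured TCP pose, the force and the opening at its end, in the units of the state.
- bot.get_state(): the state, without advancing time (a new reading comes with each control period).
- imaging.read_camera(name): name is "side" or "top"; returns a dict with "img" (384x512x3 uint8, red, green, blue), "range_z" (384x512 float32, m along the optical axis (not along the pixel's ray), 0 where there is no reading), "fx", "fy", "cx", "cy" (pixels), "k1" (the pictures are not rectified: a ray, as slopes to the right and down, at radius r is drawn at 1 + k1 r^2 times it, then the intrinsics apply), "R" (3x3) and "t" (3): a world point X has camera coordinates R X + t. Camera axes: x right, y down, z forward; pixel columns grow to the right and rows downward; lengths in m; the calibration is good to about 2 mm. A picture is of the moment at which its call begins.
- job_done(): hands the job in, once; it reports no verdict.
The state is a dict: "t": time; "joint_positions": joint angles; "dq": joint speeds; "effort": joint torques, N m; "eef_pos": TCP position; "eef_rot": TCP orientation; "force": force on the tool from outside, world axes, zero at the start; "torque": the same for the moment, N m; "finger_gap": finger opening in m.
Only numpy, scipy, OpenCV 4.12 (cv2) and the standard library are available. Lean on these libraries where they do the work, as an engineer would, in place of code of your own. Each camera call takes 0.05 s, during which the arm holds its last target.

## Task

Set the long brass tube up for laser engraving: with your fingertips, roll it across the aluminium loading plate until it comes to rest lying along the plate's long engraved line, centred over it and parallel to it, with its whole length over the line. It must be rolled, not lifted or dragged, and stay on the plate. Leave the short ring blank and the things beside the plate where they are, and finish with your hand clear of everything.

Things in the scene. Friction and masses are not known exactly. Their poses are not given: they have to be found in the camera images.
- tube: long brass tube, 44 mm in diameter, 140 mm long, ends closed flush by black plugs, about 0.25 kg, lying on the plate free to roll; let go at 50 mm/s it stops within a few mm. Origin: its middle, on the axis, 22 mm above the plate. x runs along the tube (either way round); y and z turn with it as it rolls. Starts 60 to 100 mm to one or the other side of the line, within 3 degrees of parallel
- line_mid (a point): middle of the engraved line, on the plate's top: the one long dark line, 230 x 2.5 mm, with a 14 mm cross tick at its middle. x runs along the line, y across it, z up. The fixed plate is flat aluminium, 240 mm along the line, 300 mm across, 12 mm thick, lying on the bench (top 12 mm above it), dotted with small flush tapped holes that do not disturb rolling
- blank_mid (a point): centre of the ring blank, a short cut of the same brass tube standing on end on the plate on the other side of the line from the tube: 44 mm outside diameter, 32 mm tall, open; to be left where it is
- pliers: small pliers with red grips, lying flat on the bench beside the plate, 155 mm long, 60 mm wide, 11 mm high; origin under the middle of its length; to be left where they are
- jar: small closed glass jar, 52 mm in diameter, 55 mm tall, standing on the bench beside the plate; origin under its centre; to be left where it is
- caliper: digital caliper lying on the bench beyond the plate, 235 mm long, 15 mm high, origin under the middle; to be left where it is
Things that resemble listed ones, but are neither listed nor needed, are in the scene too. Of the things shaped like the tube, the brass one is meant.

How it is judged:
On the way:
1. the tube has rolled a good part of a turn about its own axis (not dragged) (angle between tube's own z axis and vertical above 1.2 rad), for 0.05 s.
At the end, for the whole second after the job is handed in: the tube lies still on the plate, axis within 5 mm of the line and 7 degrees of parallel, neither end past the line's ends, turned over by rolling (its z axis over 1.2 rad from vertical); ring blank within 10 mm, pliers, jar and caliper within 15 mm of their starts (y of tube in the frame of line_mid between -0.005 and 0.005 m and x of tube in the frame of line_mid between -0.045 and 0.045 m and z of tube in the frame of line_mid between 0.019 and 0.025 m and angle between the x axis of tube and the x axis of line_mid, either way round below 0.12 rad and angle between tube's own z axis and vertical above 1.2 rad and linear speed of tube below 0.01 m/s and distance of blank_mid from where it was at the start of the episode below 0.01 m and distance of each of pliers, jar, caliper from where it was at the start of the episode below 0.015 m); the robot touches nothing.
It fails at once if the tube is lifted off the plate (z of tube in the frame of line_mid above 0.03 m).
It fails at once if the tube is tipped up on end (angle between tube's own x axis and vertical below 1.42 rad or angle between tube's own x axis and vertical above 1.72 rad).
It fails at once if the tube falls off the plate (z of tube in the frame of line_mid below 0.015 m).
It fails at once if the ring blank is pushed away (distance of blank_mid from where it was at the start of the episode above 0.01 m).
It fails at once if the pliers, jar or caliper are disturbed (distance of any of pliers, jar, caliper from where it was at the start of the episode above 0.015 m).
It also fails if it takes over 58 s, if anything falls off the work surface, if the arm or the gripper's body presses on something with over 40 N, if the wrist force passes 120 N, or if a joint passes its speed limit or range.

## Working session

There is one attempt and no reset: what is moved stays moved. The work goes in short steps, Python scripts to look and compute and a shell command to move; the robot and the scene stay as the last step left them, time stands still between calls to the robot, and variables do not carry over. Pictures are saved under pics/ and viewed, and the job is handed in when it is done.

```bash
mkdir -p pics; python3 - <<'E'
from cell import bot, imaging
import cv2,numpy as np
s=bot.get_state(); print(s['t'],s['eef_pos'],s['eef_rot'],s['force'],s['finger_gap'],bot.tcp_to_grasp)
for n in('top','side'):
    c=imaging.read_camera(n); cv2.imwrite(f'pics/{n}0.png',c['img'][:,:,::-1])
    np.savez(f'{n}0.npz',**c)
    print(n,c['fx'],c['fy'],c['cx'],c['cy'],c['k1'],(-c['R'].T@c['t']).round(3),c['R'].round(2).tolist())
E
```

```text
0.0 [0.1523505  0.55361854 0.20430112] [ 0.56285649  0.42780175 -0.42921952 -0.56209326] [ 0.13332624 -0.53536861 -0.02612333] 0.09412325491263579 0.0188
top 454.75535272094004 454.75535272094004 247.58816176984007 193.99473393164257 -0.09670236938222092 [ 0.398 -0.019  1.2  ] [[0.02, -1.0, 0.01], [-0.99, -0.02, -0.15], [0.15, -0.01, -0.99]]
side 395.09509171941164 395.09509171941164 251.3648972968723 192.12120862400133 -0.10569185898864203 [ 0.505 -0.77   0.706] [[1.0, -0.1, 0.01], [-0.06, -0.63, -0.77], [0.08, 0.77, -0.64]]
```

View pics/top0.png

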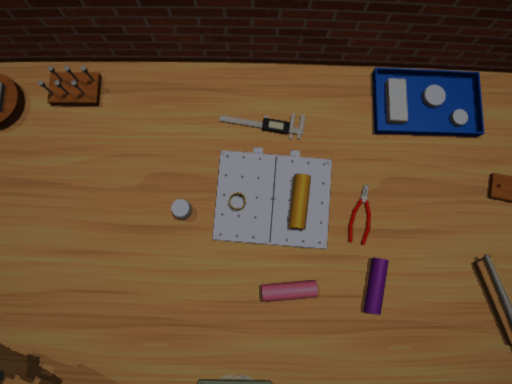

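View pics/side0.png

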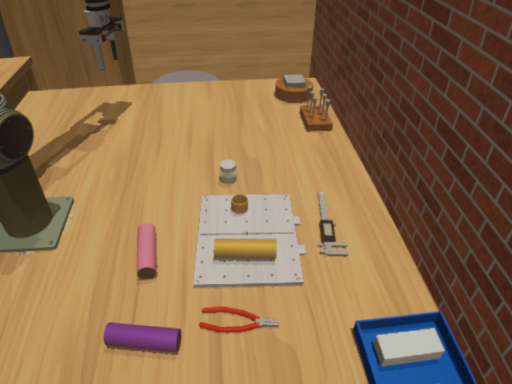

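Top view: brass tube at about (300,202), engraved line at x≈274, ring blank at (237,202), pliers at (360,215) and jar at (180,209). The side view agrees, with the tube at (245,249). The pink and purple rolls are decoys. Next I'll measure positions.

```bash
cat > h.py <<'E'
import numpy as np,cv2
from scipy.spatial.transform import Rotation as Ro
def K(c): return np.array([[c['fx'],0,c['cx']],[0,c['fy'],c['cy']],[0,0,1.]]),np.array([c['k1'],0,0,0,0.])
def rays(c,px):
    k,d=K(c); n=cv2.undistortPoints(np.array(px,float).reshape(-1,1,2),k,d).reshape(-1,2)
    R=np.array(c['R']); v=np.c_[n,np.ones(len(n))]@R; return -R.T@np.array(c['t']),v
def onz(c,px,z):
    o,v=rays(c,px); return o+v*((z-o[2])/v[:,2])[:,None]
def proj(c,X):
    k,d=K(c); return cv2.projectPoints(np.array(X,float).reshape(-1,1,3),cv2.Rodrigues(np.array(c['R']))[0],np.array(c['t'],float),k,d)[0].reshape(-1,2)
def cloud(c,m):
    v,u=np.nonzero(m&(c['range_z']>0)); o,r=rays(c,np.c_[u,v]); return o+r*c['range_z'][v,u][:,None]
def brass(c):
    h=cv2.cvtColor(c['img'],cv2.COLOR_RGB2HSV); m=cv2.inRange(h,(12,170,80),(30,255,255))
    return m
def tube(c,zax=0.034,roi=None):
    m=brass(c)
    if roi: k=np.zeros_like(m);k[roi[1]:roi[3],roi[0]:roi[2]]=1;m=m*k
    n,l,s,ce=cv2.connectedComponentsWithStats(cv2.morphologyEx(m,cv2.MORPH_OPEN,np.ones((3,3))))
    i=1+np.argmax(s[1:,4]); return (l==i),s[i],ce[i]
E
python3 - <<'E'
from h import *
T=dict(np.load('top0.npz'));S=dict(np.load('side0.npz'))
for n,c,roi in(('top',T,(205,140,340,255)),('side',S,(195,190,305,290))):
    m,s,ce=tube(c,roi=roi); P=cloud(c,m)
    print(n,s,ce.round(1),'med',np.median(P,0).round(4),'ztop',np.percentile(P[:,2],[50,90,97]).round(4))
    r=cv2.minAreaRect(np.argwhere(m)[:,::-1].astype(np.float32)); print(r)
    b=cv2.boxPoints(r); e=[(b[0]+b[1])/2,(b[1]+b[2])/2,(b[2]+b[3])/2,(b[3]+b[0])/2]
    print(onz(c,e,0.034).round(4).tolist())
    top=P[P[:,2]>np.percentile(P[:,2],80)]; mm,d=P[:,:2].mean(0),None
    u=np.linalg.svd(P[:,:2]-mm,full_matrices=False)[2][0]; print('cloud mean',mm,'top mean',top.mean(0),'dir',np.degrees(np.arctan2(u[1],u[0])))
    if n=='side':cv2.imwrite('pics/sb.png',cv2.resize(c['img'][180:300,180:320,::-1],None,fx=5,fy=5))
    else: cv2.imwrite('pics/tb.png',cv2.resize(c['img'][140:260,200:340,::-1],None,fx=5,fy=5,interpolation=cv2.INTER_CUBIC))
# plate top height from depth in both, line
for n,c,px in(('top',T,[(222,160),(325,240),(255,230),(285,165)]),('side',S,[(215,205),(275,225),(210,275),(290,275)])):
    m=np.zeros((384,512),bool)
    for u,v in px:m[v-2:v+3,u-2:u+3]=1
    print(n,'plate z',np.median(cloud(c,m)[:,2]))
g=cv2.cvtColor(T['img'],cv2.COLOR_RGB2GRAY).astype(float)
pts=[]
for v in range(158,242,3):
    w=g[v,268:283]; d=np.clip(np.median(w)-12-w,0,None)
    if d.sum()>15: pts.append((268+(d*np.arange(15)).sum()/d.sum(),v))
L=onz(T,pts,0.012); p=np.polyfit(L[:,0],L[:,1],1); r=L[:,1]-np.polyval(p,L[:,0]); print('line top',p,np.degrees(np.arctan(p[0])),L[:,0].min(),L[:,0].max(),r.std(),len(L))
for y in(0.,): print([ (x,np.polyval(p,x).round(4)) for x in(.3,.4,.5)])
E
```

```text
top [290 175  20  53 756] [299.8 201.3] med [ 0.5524 -0.161   0.0533] ztop [0.0533 0.0573 0.0589]
((299.79010009765625, 201.03414916992188), (14.429893493652344, 53.16276550292969), 6.709836959838867)
[[0.5573, -0.1446, 0.034], [0.6252, -0.1715, 0.034], [0.5535, -0.1819, 0.034], [0.4868, -0.1552, 0.034]]
cloud mean [ 0.55222698 -0.16078177] top mean [ 0.55281362 -0.16148599  0.05759089] dir 173.18444250298774
side [272 247   3   3   9] [273. 248.] med [ 0.6147 -0.1798  0.0511] ztop [0.0511 0.0536 0.0545]
((273.0, 248.0), (2.0, 2.0), 90.0)
[[0.6179, -0.1612, 0.034], [0.6198, -0.1644, 0.034], [0.6171, -0.1673, 0.034], [0.6152, -0.164, 0.034]]
cloud mean [ 0.61456327 -0.18007732] top mean [ 0.61344721 -0.17925171  0.05407317] dir 15.214394490154605
top plate z 0.01254840194144946
side plate z 0.013465075774444724
line top [-0.066709   -0.05650179] -3.8164896057396605 0.45719860488639397 0.673478129408271 0.00014638584027287286 28
[(0.3, np.float64(-0.0765)), (0.4, np.float64(-0.0832)), (0.5, np.float64(-0.0899))]
```

```bash
python3 - <<'E'
from h import *
from cell import bot
s=bot.get_state();print(Ro.from_quat(s['eef_rot']).as_matrix().round(3))
E
```

```text
[[ 0.266 -0.001 -0.964]
 [ 0.964 -0.002  0.266]
 [-0.002 -1.     0.   ]]
```

View pics/tb.png

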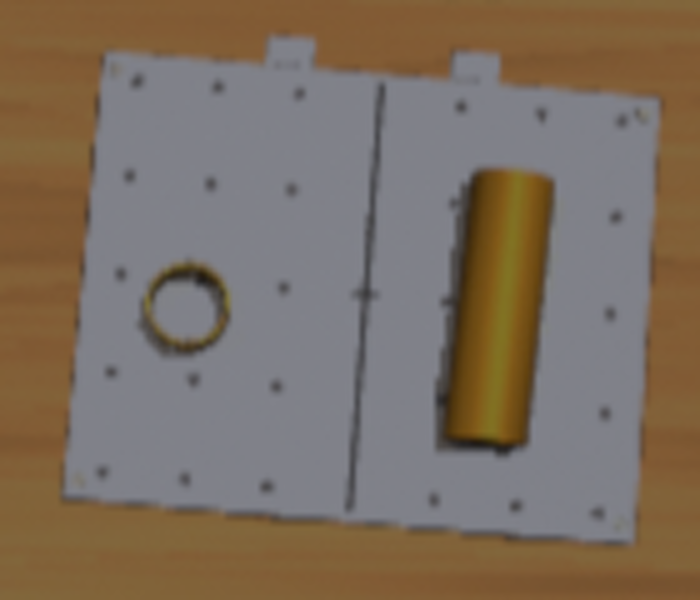

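View pics/sb.png

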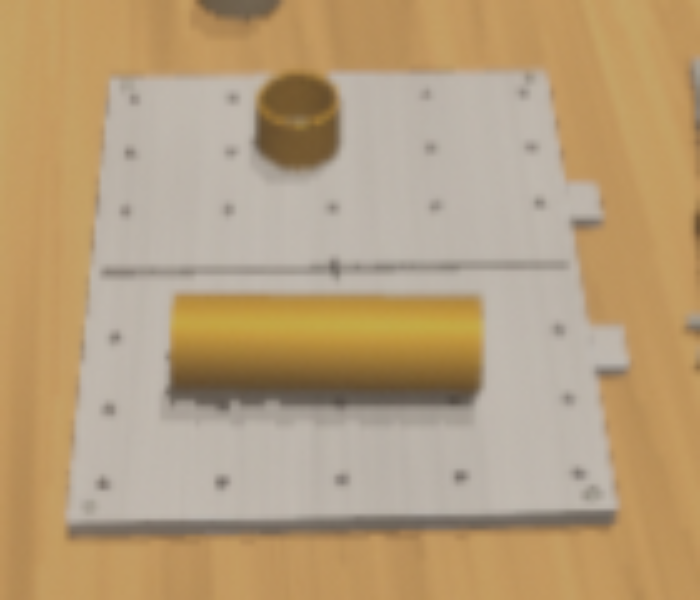

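```bash
cat >> h.py <<'E'
def tubepose(c,roi,z=0.034):
    h=cv2.cvtColor(c['img'],cv2.COLOR_RGB2HSV); m=cv2.inRange(h,(10,110,60),(32,255,255)); k=np.zeros_like(m);k[roi[1]:roi[3],roi[0]:roi[2]]=1
    m=cv2.morphologyEx(m*k,cv2.MORPH_OPEN,np.ones((3,3)));n,l,s,_=cv2.connectedComponentsWithStats(m)
    i=1+np.argmax(s[1:,4]); r=cv2.minAreaRect(np.argwhere(l==i)[:,::-1].astype(np.float32)); b=cv2.boxPoints(r)
    if np.linalg.norm(b[0]-b[1])>np.linalg.norm(b[1]-b[2]): b=np.roll(b,-1,0)
    e=np.array([(b[0]+b[1])/2,(b[2]+b[3])/2]); X=onz(c,e,z); X=X[np.argsort(X[:,0])]; d=X[1]-X[0]
    return e,X,d,r
def report(X,d,tick,a):
    u=np.array([np.cos(a),np.sin(a)]);n=np.array([-u[1],u[0]]); w=X.mean(0)[:2]-tick
    print('mid',X.mean(0).round(4),'len',np.linalg.norm(d).round(4),'along %.4f across %.4f angle %.2f deg (world %.2f)'%(w@u,w@n,np.degrees(np.arctan2(d[1],d[0])-a),np.degrees(np.arctan2(d[1],d[0]))))
E
python3 - <<'E'
from h import *
T=dict(np.load('top0.npz'));S=dict(np.load('side0.npz'))
tk=onz(T,[(200+365/5,140+294/5)],.012)[0]; ts=onz(S,[(180+335/5,180+268/5)],.012)[0]
l=onz(S,[(180+102/5,180+272/5),(180+566/5,180+264/5)],.012);print('tick',tk,ts,'side line deg',np.degrees(np.arctan2(*(l[1]-l[0])[[1,0]])))
for n,c,roi in(('top',T,(280,165,318,236)),('side',S,(205,232,285,264))):
    e,X,d,r=tubepose(c,roi);print(n,e.round(1).tolist(),r);report(X,d,tk[:2],np.radians(-3.8))
# triangulate mid
o1,v1=rays(T,[tubepose(T,(280,165,318,236))[0].mean(0)]);o2,v2=rays(S,[tubepose(S,(205,232,285,264))[0].mean(0)])
A=np.c_[v1[0],-v2[0]];s=np.linalg.lstsq(A,o2-o1,rcond=None)[0];print('tri',o1+s[0]*v1[0],o2+s[1]*v2[0])
E
```

```text
tick [ 0.56313161 -0.0950716   0.012     ] [ 0.56426151 -0.09151861  0.012     ] side line deg -3.755611448624256
top [[302.3999938964844, 173.8000030517578], [296.3999938964844, 227.6999969482422]] ((299.41461181640625, 200.76829528808594), (16.012571334838867, 54.221885681152344), 6.340191841125488)
mid [ 0.5567 -0.1624  0.034 ] len 0.1421 along -0.0020 across -0.0676 angle -2.53 deg (world -6.33)
side [[214.0, 248.0], [275.0, 248.0]] ((244.5, 248.0), (60.99999237060547, 17.999996185302734), 0.0)
mid [ 0.5526 -0.1584  0.034 ] len 0.1394 along -0.0063 across -0.0639 angle -1.34 deg (world -5.14)
tri [ 0.55548946 -0.16172965  0.0383885 ] [ 0.55233812 -0.16192539  0.03798475]
```

```bash
python3 -m jog '[[[30,-50,0],-0.12],[[60,-100,0],-0.25],[[90,-150,0],-0.38],[[120,-200,0],-0.5],[[145,-250,0],-0.62]]' 60 && python3 -m jog '[[[30,-50,0],-0.1],[[55,-100,0],-0.2],[[80,-150,0],-0.35],[[105,-200,0],-0.5],[[130,-240,0],-0.65]]'
```

```text
t: 0.72
eef_pos: [0.2982, 0.3025, 0.2052]
eef_rot: [0.667, 0.235, -0.235, -0.667]
force: [0.2, -0.0, -0.2]
finger_gap: 0.0602
t: 1.35
eef_pos: [0.428, 0.0624, 0.2052]
eef_rot: [-0.707, -0.009, 0.009, 0.707]
force: [0.6, 0.2, -0.1]
finger_gap: 0.06
```

```bash
python3 -m jog '[[[25,-50,0],-0.03],[[50,-100,0],-0.06],[[80,-150,0],-0.1],[[105,-190,-30],-0.13],[[127,-229,-60],-0.13]]' && python3 -m jog '[[[0,0,-25],0],[[0,0,-55],0],[[0,0,-75],0],[[0,0,-75],0]]'
python3 - <<'E'
from h import *
from cell import imaging,bot
s=bot.get_state();print(s['eef_pos'],s['force'])
for n in('top','side'):
    c=imaging.read_camera(n); b=(slice(140,260),slice(200,340)) if n=='top' else (slice(180,300),slice(180,320))
    cv2.imwrite(f'pics/{n}1.png',cv2.resize(c['img'][b][:,:,::-1],None,fx=5,fy=5))
E
```

```text
t: 1.98
eef_pos: [0.5556, -0.1664, 0.1447]
eef_rot: [0.706, -0.035, 0.035, -0.706]
force: [0.6, 0.4, 0.2]
finger_gap: 0.0603
t: 2.48
eef_pos: [0.5525, -0.1637, 0.0679]
eef_rot: [-0.705, 0.037, -0.033, 0.707]
force: [0.1, 0.3, 1.0]
finger_gap: 0.0602
[ 0.55252574 -0.16370343  0.06789656] [0.10917619 0.29540193 0.97904036]
```

View pics/side1.png

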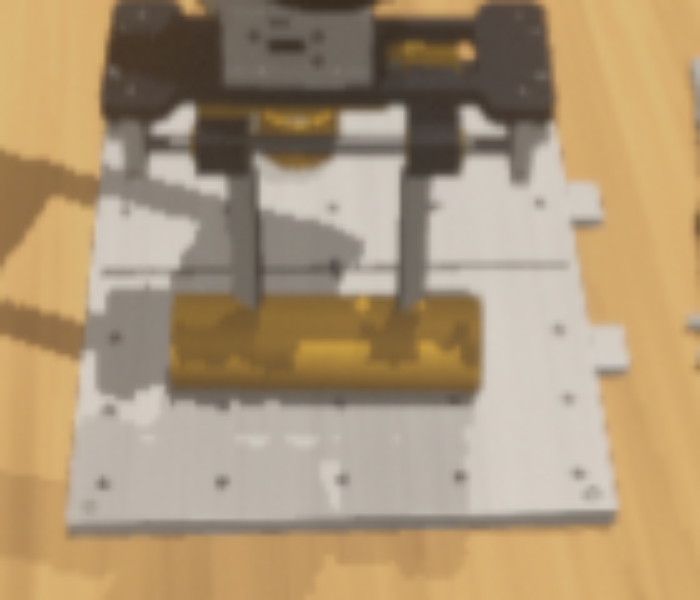

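View pics/top1.png

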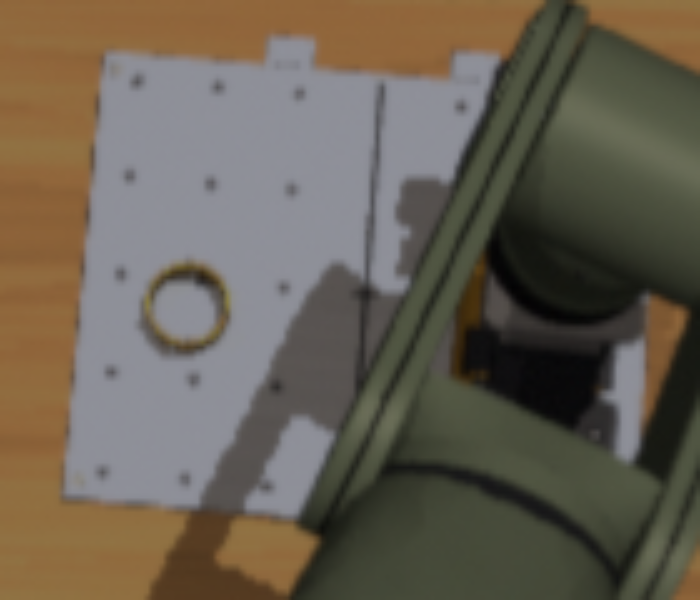

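Side view: the fingertips are at about (228,241) and (263,241), above the tube's crown and well inside its ends. The top view is blocked by the arm. I'll descend until contact.

```bash
python3 -m jog '[[[2,-4,-4],0],[[2,-4,-8],0],[[2,-4,-8],0],[[2,-4,-9],0],[[2,-4,-9],0]]'; python3 -m jog '[[[0,0,-1],0],[[0,0,-1],0]]';python3 -m jog '[[[0,0,-1],0],[[0,0,-1],0]]'
```

```text
t: 3.2
eef_pos: [0.5567, -0.1686, 0.0615]
eef_rot: [-0.706, 0.035, -0.035, 0.706]
force: [0.1, 0.0, -0.0]
finger_gap: 0.0602
t: 3.45
eef_pos: [0.5566, -0.1686, 0.0604]
eef_rot: [-0.706, 0.035, -0.035, 0.706]
force: [0.3, -1.0, 0.2]
finger_gap: 0.0601
t: 3.7
eef_pos: [0.5566, -0.1686, 0.0593]
eef_rot: [-0.706, 0.035, -0.035, 0.706]
force: [1.0, 0.4, -0.0]
finger_gap: 0.0604
```

```bash
for i in 1 2; do python3 -m jog '[[[0,0,-1],0],[[0,0,-1],0]]'|grep -E 'pos|force';done; for i in 1 2 ; do python3 -m jog '[[[0,0,-0.5],0],[[0,0,-0.5],0]]'|grep -E 'pos|force'; done
```

```text
eef_pos: [0.5566, -0.1686, 0.0584]
force: [0.2, 0.3, -0.1]
eef_pos: [0.5566, -0.1686, 0.0573]
force: [0.3, 0.1, -0.2]
eef_pos: [0.5567, -0.1686, 0.0569]
force: [-0.2, -0.1, 0.4]
eef_pos: [0.5567, -0.1687, 0.0564]
force: [1.2, -0.6, 0.1]
```

```bash
python3 -m jog '[[[0,0,-0.5],0],[[0,0,-0.5],0]]'|grep -E 'pos|force'; python3 -m jog '[[[0,0,-0.5],0],[[0,0,-0.5],0]]'|grep -E 'pos|force'; python3 -m jog '[[[0,0,-0.5],0],[[0,0,-0.5],0]]'|grep -E 'pos|force'
```

```text
eef_pos: [0.5568, -0.1687, 0.0562]
force: [-0.7, -1.4, 1.2]
eef_pos: [0.5568, -0.1689, 0.0561]
force: [-1.8, -0.1, 4.0]
eef_pos: [0.5568, -0.169, 0.056]
force: [-2.9, -0.9, 8.5]
```

```bash
python3 -m jog '[[[0.2,2,0],0],[[0.6,6,0],0],[[1,10,0],0],[[1.4,14,0],0],[[1.4,14,0],0]]'|grep -E 't:|pos|force'; python3 - <<'E'
from h import *
from cell import imaging
S=imaging.read_camera('side');cv2.imwrite('pics/side2.png',cv2.resize(S['img'][180:300,180:320,::-1],None,fx=5,fy=5))
E
```

```text
t: 6.08
eef_pos: [0.5584, -0.1546, 0.0561]
eef_rot: [0.706, -0.034, 0.035, -0.706]
force: [-3.1, 0.9, 7.9]
```

View pics/side2.png

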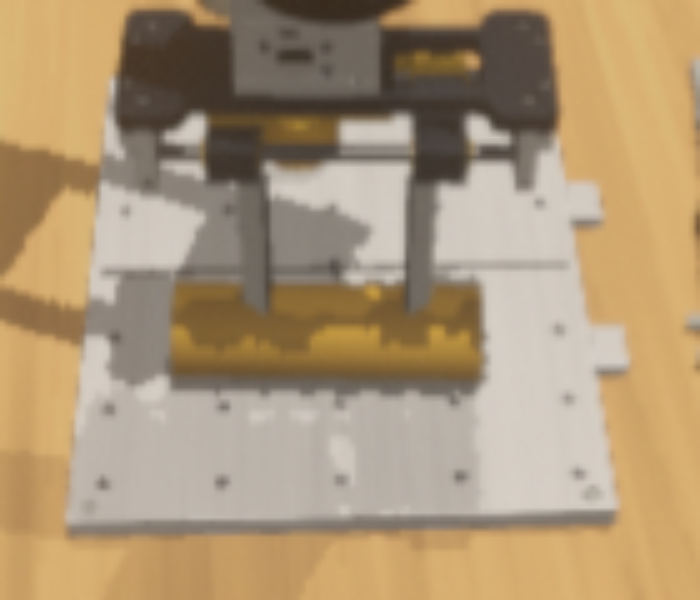

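The tube rolled: its lower edge went from row 393 to 380 in the crop, about half the hand's travel, so there is no slip. I'll continue the stroke.

```bash
python3 -m jog '[[[0.4,4,0],0],[[0.8,8,0],0],[[1.2,12,0],0],[[1.4,14,0],0],[[1.4,14,0],0]]'|grep -E 't:|pos|force';  python3 - <<'E'
from h import *
from cell import imaging
S=imaging.read_camera('side');cv2.imwrite('pics/side3.png',cv2.resize(S['img'][180:300,180:320,::-1],None,fx=5,fy=5))
E
```

```text
t: 6.75
eef_pos: [0.5599, -0.1407, 0.0561]
eef_rot: [0.706, -0.034, 0.035, -0.706]
force: [-2.3, -0.6, 7.2]
```

View pics/side3.png

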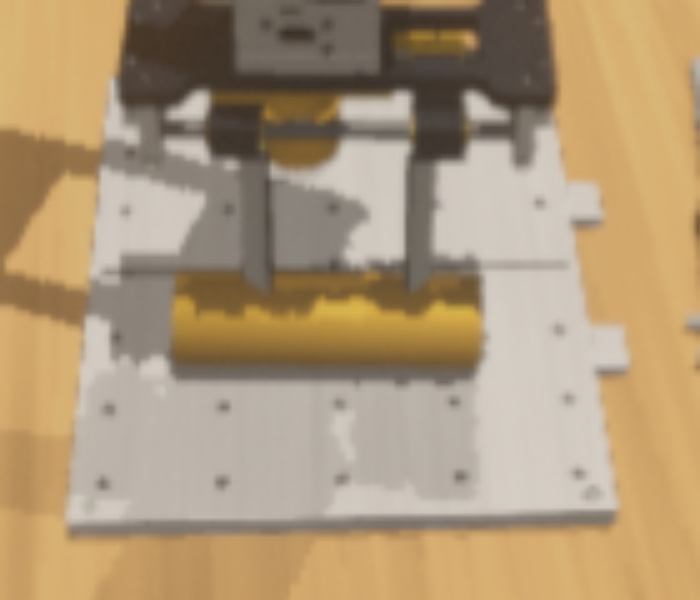

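The tube has moved about 14 mm and the tips are now just past the crown. Next is to lift, step back and stroke again.

```bash
python3 -m jog '[[[0,0,5],0],[[-0.7,-7,6],0],[[-1.4,-14,6],0],[[-1.4,-14,2],0],[[-1.4,-14,0],0]]'|grep -E 't:|pos|force'; python3 -m jog '[[[0.2,2,0],0],[[0.6,6,0],0],[[1,10,0],0.003],[[1.4,14,0],0.005],[[1.4,14,0],0.005]]'|grep -E 't:|pos|force'; python3 -m jog '[[[0.4,4,0],0.002],[[0.8,8,0],0.004],[[1.2,12,0],0.005],[[1.4,14,0],0.005],[[1.4,14,0],0.005]]'|grep -E 't:|pos|force';  python3 - <<'E'
from h import *
from cell import imaging
S=imaging.read_camera('side');cv2.imwrite('pics/side4.png',cv2.resize(S['img'][180:300,180:320,::-1],None,fx=5,fy=5))
E
```

```text
t: 7.42
eef_pos: [0.5583, -0.1552, 0.0558]
eef_rot: [0.706, -0.035, 0.035, -0.706]
force: [-4.7, -0.2, 12.1]
t: 8.05
eef_pos: [0.5598, -0.1406, 0.0561]
eef_rot: [0.706, -0.033, 0.033, -0.706]
force: [-2.4, 0.9, 7.8]
t: 8.68
eef_pos: [0.5614, -0.1267, 0.0561]
eef_rot: [0.707, -0.031, 0.031, -0.706]
force: [-0.6, 0.8, 7.0]
```

View pics/side4.png

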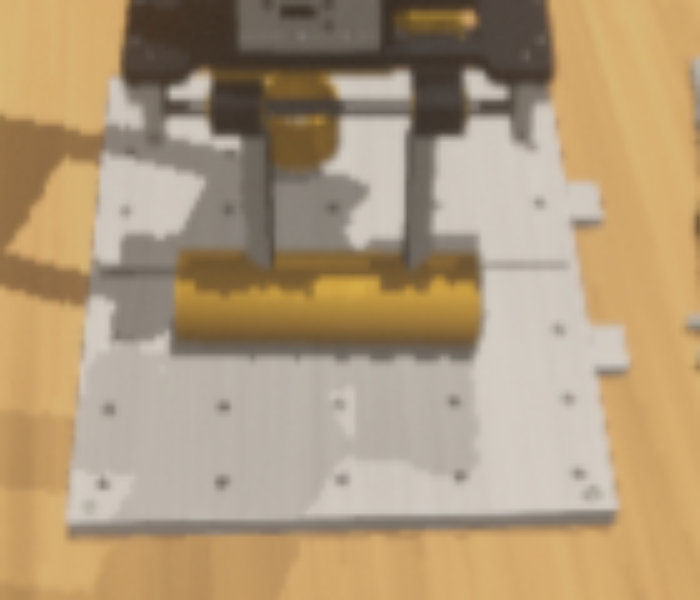

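Rolling steadily: the tube's lower edge is now at row 345, about 28 mm so far. Two more strokes.

```bash
python3 -m jog '[[[0,0,5],0],[[-0.7,-7,6],0],[[-1.2,-14,6],0],[[-1.2,-14,2],0],[[-1.2,-14,0],0]]'|grep -E 't:|pos|force'; python3 -m jog '[[[0.2,2,0],0.001],[[0.5,6,0],0.003],[[0.8,10,0],0.004],[[1.1,14,0],0.005],[[1.1,14,0],0.005]]'|grep -E 't:|pos|force'; python3 -m jog '[[[0.3,4,0],0.002],[[0.6,8,0],0.004],[[0.9,12,0],0.005],[[1.1,14,0],0.005],[[1.1,14,0],0.005]]'|grep -E 't:|pos|force'
python3 -m jog '[[[0,0,5],0],[[-0.7,-7,6],0],[[-1.1,-14,6],0],[[-1.1,-14,2],0],[[-1.1,-14,0],0]]'|grep -E 't:|pos|force';  python3 - <<'E'
from h import *
from cell import imaging
S=imaging.read_camera('side');cv2.imwrite('pics/side5.png',cv2.resize(S['img'][180:300,180:320,::-1],None,fx=5,fy=5))
E
```

```text
t: 9.35
eef_pos: [0.5599, -0.1412, 0.0557]
eef_rot: [0.707, -0.031, 0.031, -0.706]
force: [-3.0, -0.0, 12.9]
t: 9.98
eef_pos: [0.5614, -0.1266, 0.0561]
eef_rot: [0.707, -0.029, 0.03, -0.706]
force: [-1.3, -0.5, 6.5]
t: 10.6
eef_pos: [0.5629, -0.1127, 0.0561]
eef_rot: [0.707, -0.027, 0.028, -0.706]
force: [-0.9, 0.4, 6.2]
t: 11.22
eef_pos: [0.561, -0.1272, 0.0557]
eef_rot: [0.707, -0.028, 0.028, -0.706]
force: [-4.6, -0.5, 12.6]
```

View pics/side5.png

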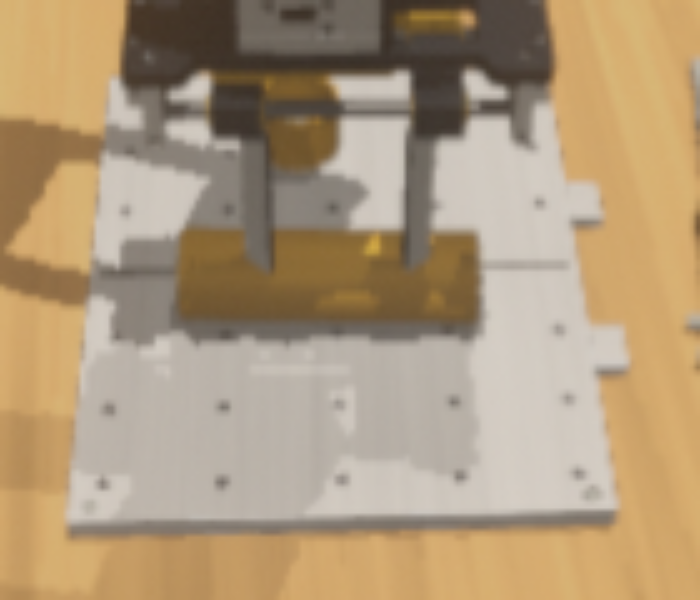

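```bash
python3 -m jog '[[[0.2,2,0],0.001],[[0.5,6,0],0.003],[[0.7,10,0],0.004],[[1,14,0],0.005],[[1,14,0],0.005]]'|grep -E 't:|pos|force'; python3 -m jog '[[[0.3,4,0],0.002],[[0.6,8,0],0.004],[[0.9,12,0],0.004],[[1,14,0],0.004],[[1,14,0],0.004]]'|grep -E 't:|pos|force'
python3 -m jog '[[[0,0,5],0],[[0,0,30],0],[[-50,-30,70],0],[[-100,-90,100],0],[[-130,-150,120],0]]'|grep -E 't:|pos|force'
python3 -m jog '[[[-20,-60,0],0],[[-40,-120,0],0],[[-40,-120,0],0]]'|grep -E 't:|pos|force'
python3 - <<'E'
from h import *
from cell import imaging
for n in('top','side'):
    c=imaging.read_camera(n); np.savez(f'{n}6.npz',**c);b=(slice(140,260),slice(200,340)) if n=='top' else (slice(180,300),slice(180,320))
    cv2.imwrite(f'pics/{n}6.png',cv2.resize(c['img'][b][:,:,::-1],None,fx=5,fy=5))
E
```

```text
t: 11.9
eef_pos: [0.5624, -0.1125, 0.0561]
eef_rot: [0.707, -0.025, 0.026, -0.707]
force: [-1.8, 0.2, 7.1]
t: 12.52
eef_pos: [0.5639, -0.0988, 0.0561]
eef_rot: [0.707, -0.024, 0.025, -0.707]
force: [-1.0, -0.6, 5.6]
t: 13.15
eef_pos: [0.4488, -0.2199, 0.1645]
eef_rot: [0.707, -0.024, 0.024, -0.707]
force: [0.9, -1.2, 0.4]
t: 13.52
eef_pos: [0.4084, -0.3432, 0.1636]
eef_rot: [0.707, -0.027, 0.026, -0.706]
force: [0.6, 1.7, -0.1]
```

View pics/top6.png

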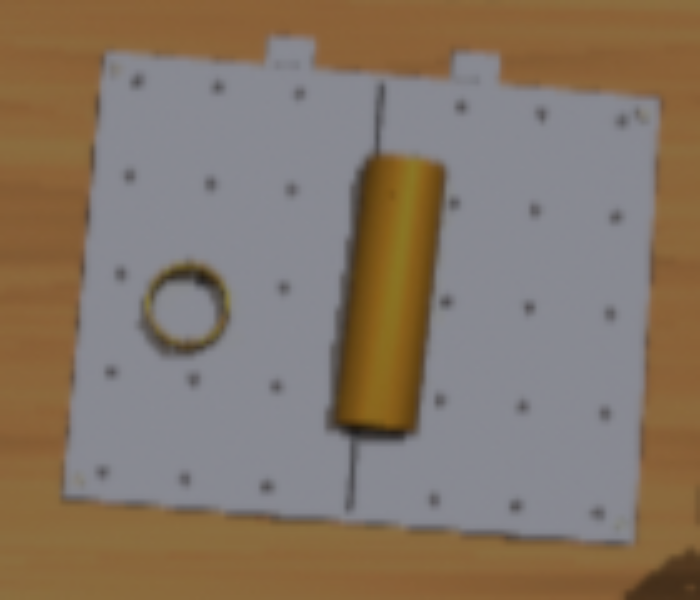

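View pics/side6.png

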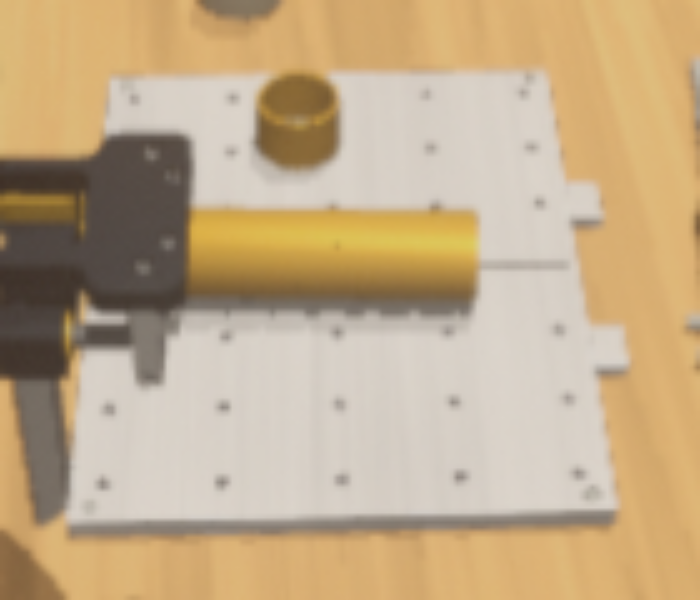

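Top view: the tube runs along the line about 12 mm short, with its ends at crop (405,160) and (377,430), and the line visible at (380,90) and (350,500). The side view is partly hidden by the gripper. The blank hasn't moved.

```bash
python3 - <<'E'
from h import *
T=dict(np.load('top6.npz'));S=dict(np.load('side6.npz'))
e,X,d,r=tubepose(T,(262,165,300,232));print(e.round(1).tolist(),r[1]);report(X,d,np.array([.5631,-.0949]),np.radians(-3.8))
# side: right half: top/bottom edges of tube at several columns -> mid
h=cv2.cvtColor(S['img'],cv2.COLOR_RGB2HSV);m=cv2.inRange(h,(10,110,60),(32,255,255))
pt=[]
for u in range(225,272,4):
    v=np.nonzero(m[215:248,u])[0]+215; pt.append((u,(v.min()+v.max())/2))
X=onz(S,pt,.034); l=onz(S,[(180+102/5,180+272/5),(180+566/5,180+264/5)],.012)
p=np.polyfit(X[:,0],X[:,1],1);q=np.polyfit(l[:,0],l[:,1],1);print('side across at .565',np.polyval(p,.565)-np.polyval(q,.565),'angles',np.degrees(np.arctan([p[0],q[0]])))
E
```

```text
[[280.6000061035156, 171.10000610351562], [274.29998779296875, 225.0]] (16.182512283325195, 54.3311767578125)
mid [ 0.5629 -0.1052  0.034 ] len 0.1424 along 0.0004 across -0.0103 angle -2.49 deg (world -6.29)
side across at .565 -0.00941852655052891 angles [-5.1303455  -3.75561145]
```

Both views agree: about 10 mm left to go, at an angle of 1.4–2.5° (limit 6.9°). One short stroke remains, about 20 mm of hand travel with a slight twist.

```bash
python3 -m jog '[[[30,50,0],0],[[60,100,0],0],[[90,150,0],0],[[120,200,0],0],[[150,245,-20],0]]'|grep -E 't:|pos|force'
python3 -m jog '[[[19,12,-40],0],[[19,12,-80],0],[[19,12,-90],0],[[19,12,-90],0],[[19,12,-94],0]]'|grep -E 't:|pos|force'
python3 -m jog '[[[0,0,-3],0],[[0,0,-5],0],[[0,0,-6],0],[[0,0,-6],0]]'|grep -E 't:|pos|force'
```

```text
t: 14.25
eef_pos: [0.5621, -0.0907, 0.1452]
eef_rot: [0.707, -0.022, 0.024, -0.707]
force: [0.3, -0.4, -0.3]
t: 14.88
eef_pos: [0.5809, -0.083, 0.052]
eef_rot: [0.707, -0.023, 0.026, -0.706]
force: [0.1, -0.8, 1.6]
t: 15.38
eef_pos: [0.5815, -0.0813, 0.0486]
eef_rot: [-0.706, 0.023, -0.027, 0.708]
force: [-3.0, 6.2, 16.9]
```

The retreat was capped short of its commanded end, so the tips came down about 25 mm too far ahead, on the tube's front flank. I'll lift straight off and look.

```bash
python3 -m jog '[[[0,2,6],0],[[0,2,40],0],[[0,2,80],0],[[0,2,80],0],[[0,2,80],0]]'|grep -E 't:|pos|force'
python3 -m jog '[[[-40,-40,20],0],[[-80,-90,20],0],[[-110,-150,20],0],[[-130,-200,20],0],[[-130,-200,20],0]]'|grep -E 't:|pos|force'
python3 - <<'E'
from h import *
from cell import imaging
for n in('top','side'):
    c=imaging.read_camera(n); np.savez(f'{n}7.npz',**c);b=(slice(140,260),slice(200,340)) if n=='top' else (slice(180,300),slice(180,320))
    cv2.imwrite(f'pics/{n}7.png',cv2.resize(c['img'][b][:,:,::-1],None,fx=5,fy=5))
    if n=='top':e,X,d,r=tubepose(c,(258,165,316,236));print(e.round(1).tolist(),r[1]);report(X,d,np.array([.5631,-.0949]),np.radians(-3.8))
E
```

```text
t: 16.0
eef_pos: [0.5787, -0.0808, 0.1234]
eef_rot: [0.707, -0.025, 0.024, -0.707]
force: [-0.6, -0.1, -0.4]
t: 16.62
eef_pos: [0.4464, -0.2835, 0.142]
eef_rot: [-0.706, 0.028, -0.026, 0.707]
force: [0.2, 0.7, -0.7]
[[280.29998779296875, 171.0], [274.0, 225.0]] (15.948829650878906, 54.3311767578125)
mid [ 0.5629 -0.1045  0.034 ] len 0.1424 along 0.0005 across -0.0096 angle -2.48 deg (world -6.28)
```

View pics/top7.png

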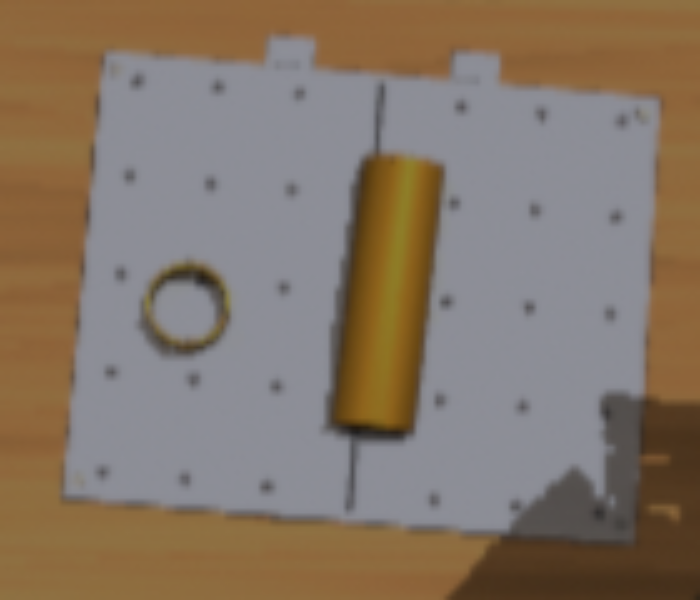

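The tube is undisturbed (9.6 mm short, same angle). I'm going back with a position check before lowering.

```bash
python3 -m jog '[[[40,50,0],0],[[80,100,0],0],[[115,150,0],0],[[115,172,0],0],[[115,172,0],0]]'|grep -E 't:|pos|force'
python3 -m jog '[[[0,0,-30],0],[[0,0,-55],0],[[0,0,-65],0],[[0,0,-65],0],[[0,0,-65],0]]'|grep -E 't:|pos|force'
```

```text
t: 17.35
eef_pos: [0.5637, -0.1048, 0.1425]
eef_rot: [-0.706, 0.023, -0.021, 0.707]
force: [0.1, -0.4, -1.3]
t: 17.98
eef_pos: [0.5649, -0.1092, 0.0798]
eef_rot: [0.707, -0.024, 0.025, -0.706]
force: [0.2, 0.4, 0.2]
```

```bash
python3 -m jog '[[[-1,-2,-8],0],[[-1,-2,-18],0],[[-1,-2,-21],0],[[-1,-2,-21],0]]'|grep -E 't:|pos|force'
python3 -m jog '[[[0,0,-1],0],[[0,0,-2],0],[[0,0,-2],0],[[0,0,-2],0]]'|grep -E 't:|pos|force'
```

```text
t: 18.48
eef_pos: [0.5627, -0.1104, 0.0571]
eef_rot: [-0.707, 0.025, -0.024, 0.707]
force: [0.0, -0.5, 0.5]
t: 18.98
eef_pos: [0.5634, -0.1107, 0.0562]
eef_rot: [0.707, -0.024, 0.025, -0.707]
force: [-0.1, -0.2, 2.4]
```

```bash
python3 -m jog '[[[0,0,-0.7],0],[[0,0,-0.7],0]]'|grep -E 't:|pos|force'
python3 -m jog '[[[0.1,2,0],0.004],[[0.3,5,0],0.01],[[0.5,9,0],0.015],[[0.6,11,0],0.02],[[0.6,11,0],0.02]]'|grep -E 't:|pos|force'
python3 -m jog '[[[0.1,3,0],0.004],[[0.3,6,0],0.01],[[0.4,8,0],0.015],[[0.4,8,0],0.015],[[0.4,8,0],0.015]]'|grep -E 't:|pos|force'
```

```text
t: 19.23
eef_pos: [0.5634, -0.1108, 0.056]
eef_rot: [0.707, -0.024, 0.025, -0.707]
force: [-1.7, -0.5, 6.3]
t: 19.85
eef_pos: [0.5647, -0.0997, 0.0561]
eef_rot: [0.707, -0.017, 0.018, -0.707]
force: [-0.4, -0.4, 5.1]
t: 20.48
eef_pos: [0.5655, -0.0919, 0.0562]
eef_rot: [0.707, -0.011, 0.013, -0.707]
force: [0.1, -0.2, 5.7]
```

```bash
python3 -m jog '[[[0,0,3],0],[[0,0,15],0],[[0,0,50],0],[[0,0,80],0],[[0,0,80],0]]'|grep -E 't:|pos|force'
python3 -m jog '[[[-40,-50,20],0],[[-80,-100,30],0],[[-110,-150,40],0],[[-130,-200,40],0],[[-130,-200,40],0]]'|grep -E 't:|pos|force'
python3 - <<'E'
from h import *
from cell import imaging
for n in('top','side'):
    c=imaging.read_camera(n); np.savez(f'{n}8.npz',**c);b=(slice(140,260),slice(200,340)) if n=='top' else (slice(180,300),slice(180,320))
    cv2.imwrite(f'pics/{n}8.png',cv2.resize(c['img'][b][:,:,::-1],None,fx=5,fy=5))
    if n=='top':e,X,d,r=tubepose(c,(254,165,310,236));print(e.round(1).tolist(),r[1]);report(X,d,np.array([.5631,-.0949]),np.radians(-3.8))
E
```

```text
t: 21.1
eef_pos: [0.5664, -0.0923, 0.1382]
eef_rot: [0.708, -0.01, 0.014, -0.706]
force: [1.0, 0.0, 0.3]
t: 21.72
eef_pos: [0.4319, -0.2943, 0.1737]
eef_rot: [-0.707, 0.015, -0.014, 0.707]
force: [-0.5, 0.9, -0.0]
[[276.70001220703125, 170.6999969482422], [270.6000061035156, 224.60000610351562]] (16.123615264892578, 54.246883392333984)
mid [ 0.5636 -0.0954  0.034 ] len 0.1421 along 0.0006 across -0.0004 angle -2.23 deg (world -6.03)
```

View pics/top8.png

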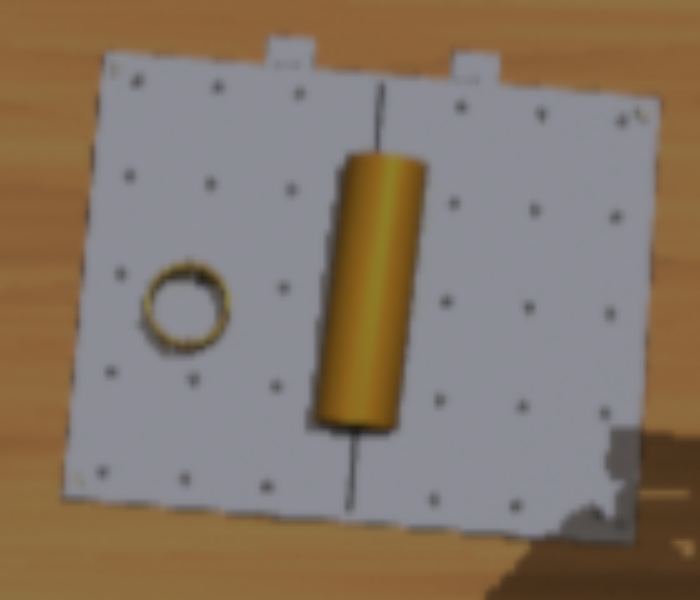

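View pics/side8.png

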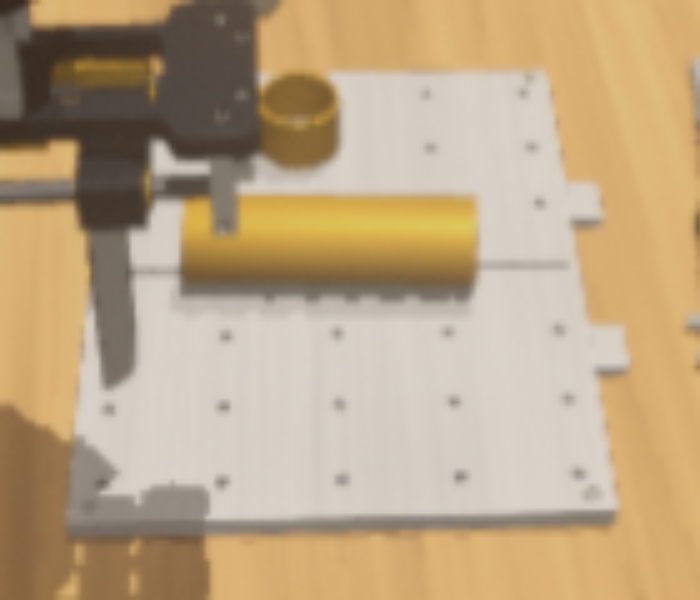

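Top view: the tube now straddles the line, which emerges from the middle of each end at about crop (380,150) and (353,430). The side view shows the same. Next I'll check the side measurement and the other objects against the first pictures.

```bash
python3 - <<'E'
from h import *
from cell import imaging,bot
S=dict(np.load('side8.npz'));h=cv2.cvtColor(S['img'],cv2.COLOR_RGB2HSV);m=cv2.inRange(h,(10,110,60),(32,255,255));pt=[]
for u in range(229,273,3):
    v=np.nonzero(m[214:244,u])[0]+214; pt.append((u,(v.min()+v.max())/2))
X=onz(S,pt,.034);l=onz(S,[(180+102/5,180+272/5),(180+566/5,180+264/5)],.012)
p=np.polyfit(X[:,0],X[:,1],1);q=np.polyfit(l[:,0],l[:,1],1);print('side across',np.polyval(p,.564)-np.polyval(q,.564),'deg',np.degrees(np.arctan([p[0],q[0]])))
A=dict(np.load('top0.npz'))['img'];C=imaging.read_camera('top');B=C['img']
d=cv2.absdiff(A,B).max(2)
for n,(x0,y0,x1,y1) in dict(pliers=(343,180,378,248),jar=(165,195,195,222),caliper=(215,110,310,142),blank=(225,188,250,214)).items(): print(n,d[y0:y1,x0:x1].max(),(d[y0:y1,x0:x1]>40).sum())
e,X,dd,r=tubepose(C,(254,165,310,236));report(X,dd,np.array([.5631,-.0949]),np.radians(-3.8))
print({k:bot.get_state()[k] for k in('t','eef_pos','force')})
cv2.imwrite('pics/top9.png',B[:,:,::-1])
E
```

```text
side across 0.0005656021680072176 deg [-6.34397979 -3.75561145]
pliers 120 661
jar 14 0
caliper 14 0
blank 14 0
mid [ 0.5636 -0.0954  0.034 ] len 0.1421 along 0.0006 across -0.0004 angle -2.23 deg (world -6.03)
{'t': 21.875, 'eef_pos': array([ 0.43366692, -0.29031256,  0.17365554]), 'force': array([-0.04429848,  0.43357044,  0.014156  ])}
```

View pics/top9.png

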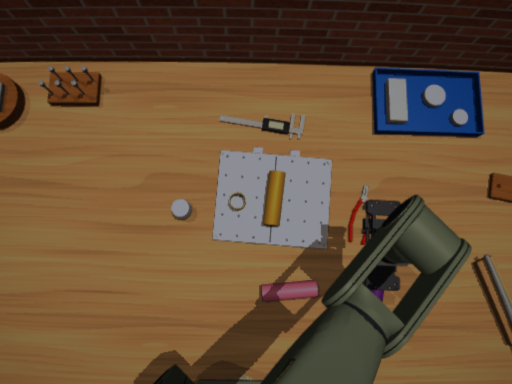

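Jar, caliper and blank are pixel-identical to the start. The pliers at (355,215) are only partly covered by the raised hand, and the part I can see hasn't moved. I'm handing in.

```bash
python3 -c "
from cell import job_done
print(job_done())"
```

```text
the job is handed in; nothing more can be done
None
```

The tube is on the engraved line and I handed the job in at about 22 s. I rolled it there with the two fingertips pressing lightly (about 5–13 N) on its top. It took five strokes, about 67 mm in all, or roughly 3 rad of roll. I did not measure the roll directly. I worked it out from the tube moving half as far as the hand.

**Last checks:**
- **Across the line:** off centre by 0.4 mm in the top view and 0.6 mm in the side view, on opposite sides (limit 5 mm).
- **Along the line:** 0.6 mm from the middle tick, so both ends are well inside the line.
- **Angle:** 2.2° in the top view and 2.6° in the side view (limit about 7°). I tried to twist the tube straighter, but it barely turned.
- **Other things:** the ring blank, jar and caliper look unchanged from the first picture. The raised hand hid part of the pliers in the last top view, so I could only confirm the visible part. The hand was about 0.17 m above the bench there and never went near them.
- **Hand:** clear of everything, with the force reading near zero.

**What went wrong:** before the last stroke I placed the hand about 25 mm too far forward because the previous retreat had stopped short. The fingertips pressed on the tube's front side with about 18 N. I lifted off, and the tube had moved less than 1 mm.

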